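# Put the shaver's battery pack on charge

## Task

Put the shaver's blue battery pack on charge: slide the dock's shutter fully open by its orange tab, then plug the pack upright into the socket until it is fully home, and then push the red toggle all the way over to switch the dock on. Leave the other bathroom things on the counter where they are.

Things in the scene. Friction and masses are not known exactly. Their poses are not given: they have to be found in the camera images.
- dock: White charging dock fixed to the counter, a flat block 130 (x) by 270 (y) by 55 mm high; origin at the centre of its underside, z up. It carries a socket, a grey sliding shutter that covers the socket, and a red toggle near its -y end. Two grey guide strips 7 mm high lie along the shutter's path, at x = +-44 mm.
- socket (a point): Centre of the socket's mouth in the dock's top face, 55 mm above the counter; axes as the dock's; it lies 10 mm towards -y from the dock's centre. The hole is rectangular, 35.5 mm along x by 53.5 mm along y, 41 mm deep, widening to 45.5 by 63.5 mm at the mouth by a grey 45 degree bevel. It is hidden under the shutter at first.
- shutter (a joint): Slide of the grey shutter (80 by 72 mm plate, 7 mm high over the dock's top, 1.5 N of friction) in m: 0 = centred over the socket, 0.085 = fully open, moved towards the dock's +y.
- shutter_tab (a point): Centre of the top of the shutter's upright orange tab, which moves with the shutter; the tab is 46 mm along the dock's x, 12 mm thick along y, and stands 32 mm above the plate (its top 94 mm above the counter).
- toggle (a joint): Angle of the red toggle lever in rad: 0 = off, leaning to the dock's -x; 1.0 = fully on, leaning to its +x. It stays where it is left.
- toggle_tip (a point): Centre of the red ball at the tip of the toggle lever, which moves with it. The lever is 60 mm long, is hinged on a block on the dock's top, and swings in the dock's x-z plane.
- battery: Loose blue battery pack standing on its black plug foot; origin under the foot's centre, z up. Foot: 32 (x) by 50 (y) mm, 37 mm high. Body above it: 52 (x) by 70 (y) mm, from 37 to 110 mm above the origin. Fully home, the body's underside rests on the dock's top; its long side lies along the dock's y, either way round. 150-310 g.
- battery_top (a point): Centre of the pack's top face, 110 mm above its origin.
- cups: Blue stacked cup set, 76 mm in diameter, 74 mm high, origin under its centre; to be left alone.
- jar: Open cream plastic jar, 74 mm in diameter, 60 mm high, origin under its centre; to be left alone.
- jar_lid: Cream jar lid, 76 mm in diameter, 16 mm high; to be left alone.
- nail_brush: Wooden nail brush, 100 by 42 by 34 mm, lying on its bristles; to be left alone.
- tweezers_case: Steel tweezers case, 110 by 34 by 14 mm; to be left alone.
- shaver: Black and silver shaver lying down, 160 by 58 by 36 mm; to be left alone.

How it is judged:
By the outcome, as a careful person would: the job done as asked, in the order asked, and still so for the second after the job is handed in, with the robot touching nothing.
It also fails if it takes over 70 s, if anything falls off the work surface, if the arm or the gripper's body presses on something with over 40 N, if the wrist force passes 120 N, or if a joint passes its speed limit or range.

## Robot

A 6-joint arm with a two-finger parallel gripper is mounted at the origin on the work surface. World frame = base frame: x ahead of the robot, y to its left, z up, the work surface at z = 0. Lengths are in m, angles in rad, forces in N, time in s.
With the tool pointing down it reaches from about 0.25 to 0.725 m from the base axis. Payload 4 kg.
Tool frame: the origin (TCP) lies midway between the tips of the shut fingers; the grasp point (between the pads) lies 19 mm behind it (bot.grip_depth is the distance from the TCP to the grasp point, in m); z points along the fingers, y is the line along which they close (so a half turn about z gives the same grasp; the last joint's range is limited). The gripper opens to 85 mm and grips with 20 to 120 N. Pads are 22 mm wide; open, the fingers measure 114 mm over their backs; the gripper's body (76 mm by 85 mm) begins 54 mm behind the grasp point. The pads swing forward as they close: fully open they stand 13 mm farther back than shut.
Start: joints at [0, 0.241, 0.005, 1.335, 0, 1.571], TCP at [0.5, -0, 0.231] pointing down, gripper open.
Joint ranges: [-2.72, 2.72], [-1.05, 1.87], [-1.09, 1.28], [-1.99, 2.15], [-1.42, 1.44], [-3.14, 3.14]. Speed limits (rad/s): [2.79, 2.79, 3.14, 3.14, 3.14, 3.14].

## Interface

Orientations are given as a unit quaternion [x, y, z, w].
In Python, from workcell import bot gives the robot as it stands.
- The arm moves only by the shell command python3 -m creep 'ROWS'. ROWS is JSON, one flat list of numbers, 5 for each row, row after row: the shift along the world's x, y, z in m, then the turn about the world's z in rad, then the finger opening in m, from 0 to 0.0854. In form: [x, y, z, twist, claw, x, y, z, twist, claw, ...]. A call has 1 to 10 rows; each row is the pose to reach, as a shift and turn from the pose commanded when the call began; what a row does not reach only later rows make up. A row lasts 1/12 s, in which the tool goes at most 41.7 mm and 7.16 degrees, less where a joint would pass 70% of its speed; a pose out of reach is approached as far as the arm can. A call with a gripper value outside its range is refused whole. The fingers move at their own pace and stop on an object; the grip force is fixed at half the most. Time passes only in rows, so rows that repeat a pose let the fingers close. It gives the time, the measured TCP pose, the force, the opening and the grip force at its end, in the units of the state.
- bot.get_obs(): the state, without advancing time (a new reading comes with each control period).
- bot.camera(name): name is "scene" or "side" or "wrist"; returns a dict with "pixels" (420x560x3 uint8, red, green, blue), "camera_matrix" (3x3 intrinsics, pixels), "extrinsics" (4x4, takes a point from world to camera coordinates); the wrist camera has in their place "T_tool_cam" (4x4, takes a point from camera to tool coordinates, whose origin is the TCP and whose axes are the flange's). Camera axes: x right, y down, z forward; pixel columns grow to the right and rows downward; lengths in m; the calibration is good to about 2 mm. A picture is of the moment at which its call begins: read the wrist's pose just before it. There is no depth.
- bot.job_done(): hands the job in; it is judged then, once.
Trained networks look in the newest picture that a camera, given by its name, has taken for a name from the list of things; names that differ only in an ending like _2 or _b are one class to them, and where a whole thing is asked for, a point or a joint stands for the part that bears it (a point fixed in the world has none). Each returns a list of dicts, best first, with "score" (0 to 1); they miss things now and then, are a little off and sometimes report something else, mostly with a low value. They report only what shows in the picture. A call takes as long as a camera call.
- bot.look_for(camera, thing): "centre" ([column, row] as shares, 0 to 1, of the picture: columns of its width, rows of its height, amid what is visible of it).
- bot.place_of(camera, thing): "centre" ([column, row] as shares, 0 to 1, of the picture: columns of its width, rows of its height: a listed point, or the origin of a listed thing).
The state is a dict: "clock": time; "joint_pos": joint angles; "joint_vel": joint speeds; "tau": joint torques, N m; "eef_pos": TCP position; "tool_rot": TCP orientation; "ft_force": force on the tool from outside, world axes, zero at the start; "ft_torque": the same for the moment, N m; "grip_width": finger opening in m; "grasp_force": force on a finger pad.
Only numpy, scipy, OpenCV 4.12 (cv2) and the standard library are available. Lean on these libraries where they do the work, as an engineer would, in place of code of your own. Each camera call takes 0.05 s, during which the arm holds its last target. There are 200 camera calls.

## Working session

There is one attempt and no reset: what is moved stays moved. The work goes in short steps, Python scripts to look and compute and a shell command to move; the robot and the scene stay as the last step left them, time stands still between calls to the robot, and variables do not carry over. Pictures are saved under pics/ and viewed, at most 11 in all, crops included, and the job is handed in when it is done.

```bash
mkdir -p pics; cat > h.py <<'E'
import numpy as np, cv2
from workcell import bot
from scipy.spatial.transform import Rotation as R
def shot(cam):
    o=bot.get_obs(); c=bot.camera(cam); K=np.array(c["camera_matrix"])
    if cam=="wrist":
        T=np.eye(4); T[:3,:3]=R.from_quat(o["tool_rot"]).as_matrix(); T[:3,3]=o["eef_pos"]
        E=np.linalg.inv(T@np.array(c["T_tool_cam"]))
    else: E=np.array(c["extrinsics"])
    return np.array(c["pixels"]),K,E
def ray(uv,K,E):
    d=E[:3,:3].T@np.linalg.inv(K)@[uv[0],uv[1],1]; return -E[:3,:3].T@E[:3,3],d/np.linalg.norm(d)
def atz(uv,K,E,z):
    o,d=ray(uv,K,E); return o+d*(z-o[2])/d[2]
def tri(rs):
    A=sum(np.eye(3)-np.outer(d,d) for o,d in rs); b=sum((np.eye(3)-np.outer(d,d))@o for o,d in rs)
    p=np.linalg.solve(A,b); return p,[round(1e3*float(np.linalg.norm(np.cross(p-o,d))),1) for o,d in rs]
def save(n,px): cv2.imwrite("pics/"+n,cv2.cvtColor(px,cv2.COLOR_RGB2BGR))
def px(c): return np.array(c)*[560,420]
E
cat > a.py <<'E'
from h import *
np.set_printoptions(precision=4,suppress=True)
S={}
for c in ["scene","side","wrist"]:
    S[c]=shot(c); save(c+"0.png",S[c][0])
Z=dict(dock=0,shutter_tab=.094,battery_top=.11,battery=0,toggle_tip=None,socket=.055,cups=0,jar=0,jar_lid=0,nail_brush=0,tweezers_case=0,shaver=0)
for t,z in Z.items():
    rs=[]
    for c in S:
        r=bot.place_of(c,t)
        if r:
            u=px(r[0]["centre"]); rs.append(ray(u,*S[c][1:]))
            print(t,c,round(r[0]["score"],2),u.round(), atz(u,*S[c][1:],z if z is not None else .1))
    if len(rs)>1: print("   tri",tri(rs))
print(bot.get_obs())
E
python3 a.py; python3 -c "
import cv2,numpy as np
a=[cv2.imread(f'pics/{c}0.png') for c in('scene','side')]"
```

```text
dock scene 0.89 [229. 206.] [ 0.5386 -0.0864  0.    ]
dock side 0.71 [294. 196.] [ 0.542 -0.101  0.   ]
dock wrist 0.88 [320. 254.] [ 0.5442 -0.0967  0.    ]
   tri (array([ 0.5424, -0.0871,  0.0118]), [4.9, 1.9, 3.8])
shutter_tab scene 0.88 [226. 191.] [ 0.5565 -0.0771  0.094 ]
shutter_tab side 0.93 [290. 177.] [ 0.5524 -0.0693  0.094 ]
shutter_tab wrist 0.91 [344. 278.] [ 0.5549 -0.0761  0.094 ]
   tri (array([ 0.5542, -0.0787,  0.088 ]), [1.2, 1.9, 1.9])
battery_top scene 0.87 [379. 191.] [0.4307 0.2496 0.11  ]
battery_top side 0.75 [337. 280.] [0.4209 0.2424 0.11  ]
   tri (array([0.4244, 0.2464, 0.1086]), [5.3, 5.3])
battery scene 0.97 [369. 214.] [0.4244 0.2453 0.    ]
battery side 0.62 [328. 312.] [0.4278 0.249  0.    ]
   tri (array([ 0.4262,  0.2467, -0.0004]), [2.3, 2.3])
toggle_tip scene 0.46 [192. 145.] [ 0.4705 -0.2114  0.1   ]
toggle_tip side 0.42 [314. 143.] [ 0.502  -0.2178  0.1   ]
   tri (array([ 0.497 , -0.1892,  0.1281]), [7.1, 7.1])
socket scene 0.86 [216. 192.] [ 0.5444 -0.1138  0.055 ]
socket side 0.57 [296. 178.] [ 0.5414 -0.1115  0.055 ]
socket wrist 0.79 [32
[... 951 characters left out ...]
 [218. 300.] [0.7702 0.0004 0.    ]
shaver side 0.91 [206. 214.] [0.7658 0.0025 0.    ]
shaver wrist 0.88 [531. 171.] [ 0.765  -0.0003  0.    ]
   tri (array([ 0.7682, -0.0013, -0.0048]), [0.7, 0.8, 0.2])
{'clock': 1.95, 'joint_pos': array([-0.    ,  0.2406,  0.005 ,  1.3352, -0.    ,  1.5708]), 'joint_vel': array([ 0.002 ,  0.0003, -0.0011,  0.0002,  0.0008,  0.0025]), 'tau': array([ -0.0005, -37.2204,  25.2689,   0.0013,  -0.0001,  -0.    ]), 'eef_pos': array([ 0.5   , -0.    ,  0.2313]), 'tool_rot': array([ 0.7071,  0.7071, -0.    , -0.    ]), 'ft_force': array([ 0.7217, -0.6316, -0.5546]), 'ft_torque': array([0.0109, 0.0204, 0.0669]), 'grasp_force': 0.0, 'grip_width': 0.0849394158309684}
```

View pics/scene0.png

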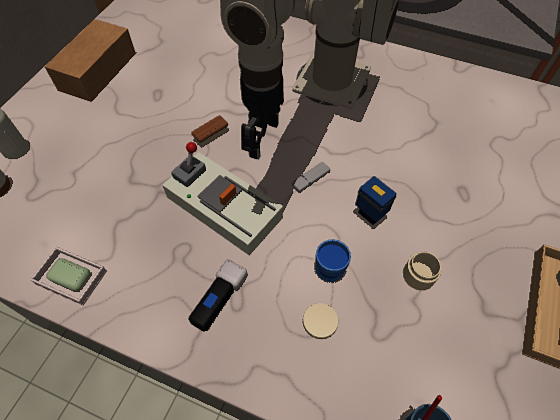

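View pics/side0.png

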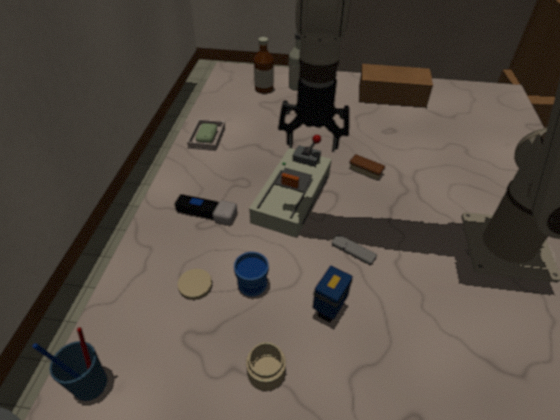

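View pics/wrist0.png

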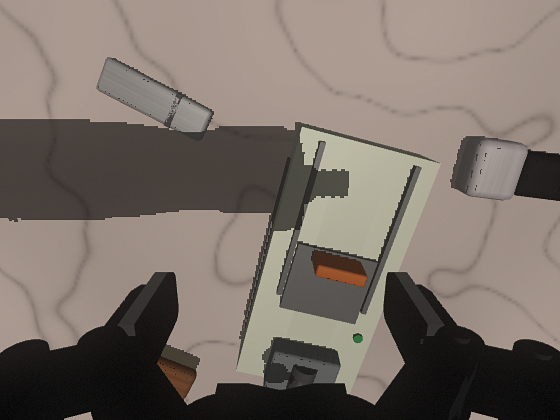

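The scene shows the dock yawed about 20°, with its tab at wrist pixel (344,268) and the toggle ball at scene (191,147). The battery is at scene (376,195) and the tweezers case lies between them. Next I'll work out the dock yaw and the ball position.

```bash
cat > b.py <<'E'
from h import *
np.set_printoptions(precision=4,suppress=True)
S={c:shot(c) for c in ["scene","side","wrist"]}
K,E=S["wrist"][1:]
def ang(a,b,z):
    p,q=atz(a,K,E,z),atz(b,K,E,z); d=q-p; return p,q,np.degrees(np.arctan2(d[1],d[0])),np.linalg.norm(d)
print(ang((299,124),(440,161),.055))
print(ang((364,312),(417,168),.062)); print(ang((281,292),(322,142),.062))
print("tabtop",ang((316,266),(367,278),.094))
rs=[]
for c in ["scene","side"]:
    im=S[c][0].astype(int); m=(im[...,0]>110)&(im[...,1]<50)&(im[...,2]<50)
    n,l,st,ce=cv2.connectedComponentsWithStats(m.astype(np.uint8)); 
    for i in range(1,n):
        if st[i,4]>15: print(c,ce[i],st[i])
    u0=np.array([191,147]) if c=="scene" else np.array([317,139])
    i=1+np.argmin(np.linalg.norm(ce[1:]-u0,axis=1)); rs.append(ray(ce[i],*S[c][1:]))
print("ball",tri(rs))
im=S["scene"][0][165:235,345:405]; a=cv2.resize(im,None,fx=6,fy=6,interpolation=cv2.INTER_CUBIC)
im=S["side"][0][260:325,305:360]; b=cv2.resize(im,(360,420),interpolation=cv2.INTER_CUBIC)
save("bat.png",np.hstack([a,b]))
E
python3 b.py
```

```text
(array([0.5161, 0.0525, 0.055 ]), array([0.644, 0.02 , 0.055]), np.float64(-14.273858230157185), np.float64(0.13194074959298538))
(array([ 0.5848, -0.1331,  0.062 ]), array([0.6213, 0.015 , 0.062 ]), np.float64(76.14310529754577), np.float64(0.1524581975101925))
(array([ 0.5006, -0.1101,  0.062 ]), array([0.536 , 0.0378, 0.062 ]), np.float64(76.51510067069908), np.float64(0.15213119226872976))
tabtop (array([ 0.531 , -0.0653,  0.094 ]), array([ 0.5763, -0.0769,  0.094 ]), np.float64(-14.431072514805374), np.float64(0.04676294019818613))
scene [190.5814 145.093 ] [187 142   8   7  43]Traceback (most recent call last):
  File "b.py", line 17, in <module>
    i=1+np.argmin(np.linalg.norm(ce[1:]-u0,axis=1)); rs.append(ray(ce[i],*S[c][1:]))
        ~~~~~~~~~^^^^^^^^^^^^^^^^^^^^^^^^^^^^^^^^^^
    return _wrapfunc(a, 'argmin', axis=axis, out=out, **kwds)
    return bound(*args, **kwds)
ValueError: attempt to get argmin of an empty sequence
```

```bash
sed -i 's/m=(im.*$/m=(im[...,0]>70)\&(im[...,0]>2.5*im[...,1])\&(im[...,0]>2.5*im[...,2])/' b.py; python3 b.py | tail -8
```

```text
(array([0.5161, 0.0525, 0.055 ]), array([0.644, 0.02 , 0.055]), np.float64(-14.274056288524797), np.float64(0.13192384858528455))
(array([ 0.5848, -0.1331,  0.062 ]), array([0.6213, 0.0149, 0.062 ]), np.float64(76.14488804287059), np.float64(0.1524466232530371))
(array([ 0.5006, -0.1102,  0.062 ]), array([0.536 , 0.0378, 0.062 ]), np.float64(76.51551490172675), np.float64(0.15212034202785543))
tabtop (array([ 0.531 , -0.0653,  0.094 ]), array([ 0.5763, -0.0769,  0.094 ]), np.float64(-14.430831529901939), np.float64(0.04675767152517148))
scene [190.75   146.1765] [186 142  10   9  68]
scene [439.25  397.375] [437 395   5   6  16]
side [316.1481 137.2593] [313 135   7   5  27]
ball (array([ 0.4983, -0.1924,  0.1365]), [0.5, 0.5])
```

View pics/bat.png

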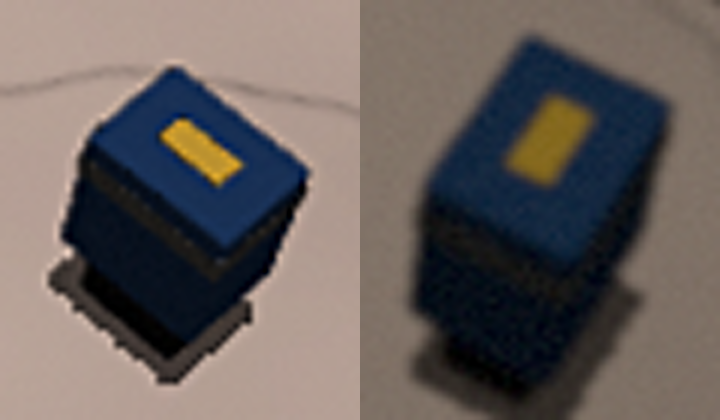

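```bash
cat > c.py <<'E'
from h import *
np.set_printoptions(precision=4,suppress=True)
S={c:shot(c) for c in ["scene","side"]}
C={"scene":np.array([(175,68),(308,172),(228,250),(95,140)])/6+[345,165],
"side":np.array([(170,37),(308,105),(210,262),(72,185)])/[6.545,6.46]+[305,260]}
for c in C:
    P=np.array([atz(u,*S[c][1:],.11) for u in C[c]]); d=np.roll(P,-1,0)-P
    print(c,P.mean(0),np.linalg.norm(d,axis=1),np.degrees(np.arctan2(d[:,1],d[:,0])))
E
python3 c.py
```

```text
scene [0.4305 0.2481 0.11  ] [0.0659 0.0492 0.0665 0.0483] [  65.5061  -21.8595 -115.2307  157.5796]
side [0.4257 0.2497 0.11  ] [0.0475 0.0666 0.0468 0.0652] [ 155.1996   65.9448  -26.5639 -113.3657]
```

```bash
python3 -m creep '[0.015,-0.034,0,-0.12,0, 0.031,-0.068,0,-0.245,0, 0.046,-0.1025,0,-0.245,0, 0.046,-0.1025,-0.04,-0.245,0, 0.046,-0.1025,-0.08,-0.245,0, 0.046,-0.1025,-0.115,-0.245,0, 0.046,-0.1025,-0.14,-0.245,0, 0.046,-0.1025,-0.154,-0.245,0, 0.046,-0.1025,-0.154,-0.245,0]'
```

```text
clock: 3.1
eef_pos: [0.5427, -0.102, 0.0731]
tool_rot: [0.788, 0.615, -0.003, -0.003]
ft_force: [-0.5, 0.2, 0.5]
grip_width: -0.0001
grasp_force: 0.0
```

```bash
python3 -m creep '[0.004,0.012,0,0,0, 0.007,0.023,0,0,0, 0.010,0.034,0,0,0, 0.012,0.045,0,0,0, 0.015,0.056,0,0,0, 0.018,0.067,0,0,0, 0.020,0.076,0,0,0, 0.022,0.084,0,0,0, 0.023,0.090,0,0,0, 0.023,0.090,0,0,0]'
```

```text
clock: 3.93
eef_pos: [0.5693, -0.0129, 0.0776]
tool_rot: [0.788, 0.616, -0.001, 0.002]
ft_force: [-0.6, -4.9, 1.6]
grip_width: 0.0001
grasp_force: 2.2
```

```bash
python3 -m creep '[0.001,0.003,0,0,0, 0.0015,0.006,0,0,0, 0.002,0.009,0,0,0, 0.0025,0.011,0,0,0, 0.0025,0.011,0,0,0]'
```

```text
clock: 4.35
eef_pos: [0.5694, -0.0124, 0.0776]
tool_rot: [0.791, 0.612, -0.008, 0.008]
ft_force: [-5.4, -29.3, 6.9]
grip_width: -0.0003
grasp_force: 15.0
```

```bash
python3 -m creep '[-0.003,-0.014,0,0,0, -0.004,-0.016,0.03,0,0, -0.004,-0.016,0.07,0,0, -0.02,-0.010,0.11,0,0.02, -0.04,0,0.15,0,0.04, -0.05,0.01,0.16,0,0.0854, -0.05,0.01,0.16,0,0.0854, -0.05,0.01,0.16,0,0.0854, -0.05,0.01,0.16,0,0.0854]'
cat > d.py <<'E'
from h import *
np.set_printoptions(precision=4,suppress=True)
S={}
for c in ["wrist","scene","side"]:
    S[c]=shot(c); save(c+"1.png",S[c][0])
for t,z in dict(socket=.055,shutter_tab=.094).items():
    rs=[]
    for c in S:
        r=bot.place_of(c,t)
        if r:
            u=px(r[0]["centre"]); rs.append(ray(u,*S[c][1:]))
            print(t,c,round(r[0]["score"],2),u.round(), atz(u,*S[c][1:],z))
    if len(rs)>1: print("   tri",tri(rs))
np.savez("w1.npz",K=S["wrist"][1],E=S["wrist"][2])
E
python3 d.py
```

```text
clock: 5.1
eef_pos: [0.5211, 0.0088, 0.2362]
tool_rot: [0.788, 0.616, -0.0, -0.001]
ft_force: [-0.7, 0.4, -0.1]
grip_width: 0.0725
grasp_force: 0.0
socket wrist 0.82 [328. 281.] [ 0.5432 -0.1042  0.055 ]
socket scene 0.77 [217. 195.] [ 0.5529 -0.1062  0.055 ]
socket side 0.93 [296. 181.] [ 0.5399 -0.0992  0.055 ]
   tri (array([ 0.5429, -0.1135,  0.04  ]), [0.8, 1.6, 2.4])
shutter_tab wrist 0.81 [346. 184.] [0.5752 0.0025 0.094 ]
shutter_tab scene 0.86 [252. 210.] [0.5795 0.0005 0.094 ]
shutter_tab side 0.89 [277. 198.] [0.5728 0.0132 0.094 ]
   tri (array([ 0.575 , -0.0011,  0.0825]), [1.7, 2.3, 1.7])
```

View pics/wrist1.png

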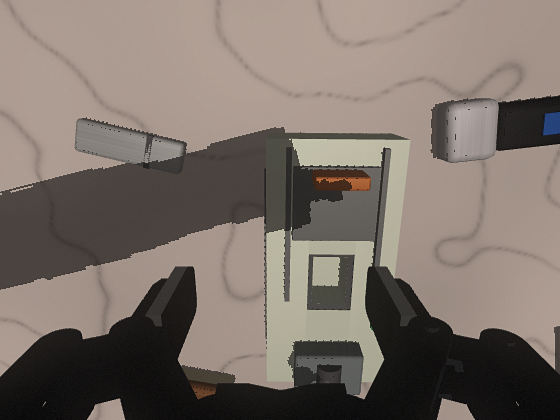

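```bash
python3 -c "
import cv2
a=cv2.imread('pics/wrist1.png')[130:330,255:415]
cv2.imwrite('pics/crop1.png',cv2.resize(a,None,fx=3,fy=3,interpolation=cv2.INTER_CUBIC))"
```

```text
(no output)
```

View pics/crop1.png

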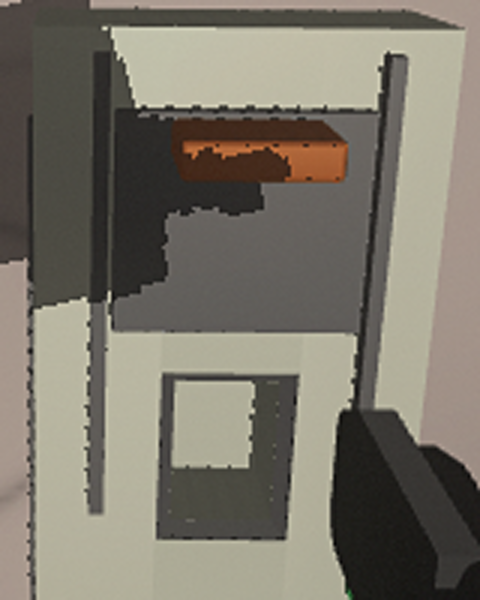

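```bash
cat > e.py <<'E'
from h import *
np.set_printoptions(precision=4,suppress=True)
w=np.load("w1.npz"); K,E=w["K"],w["E"]
f=lambda u,z: atz(np.array(u)/3+[255,130],K,E,z)
P=np.array([f(u,.055) for u in [(163,374),(298,374),(286,540),(157,540)]]); d=np.roll(P,-1,0)-P
c=P.mean(0)
print(c,np.linalg.norm(d,axis=1),np.degrees(np.arctan2(d[:,1],d[:,0])))
a=np.radians(-14); X=np.array([np.cos(a),np.sin(a),0]); Y=np.array([-X[1],X[0],0])
for n,u,z in [("plate -y",(113,329),.062),("plate -y",(355,331),.062),("plate +y",(140,108),.062),("plate+y",(378,112),.062),("tab",(175,122),.094),("tab",(330,122),.094),("tab",(183,143),.094),("tab",(346,143),.094),("dock",(465,28),.055),("dock",(35,25),.055)]:
    p=f(u,z)-c; print(n,p@X,p@Y)
E
python3 e.py
```

```text
[ 0.5446 -0.1072  0.055 ] [0.0448 0.0637 0.0452 0.0637] [ -13.9334 -104.172   166.0843   75.5331]
plate -y -0.03927711286056096 0.050865185243185146
plate -y 0.038345038843271735 0.050256562822956256
plate +y -0.031936075880741197 0.12256396825502111
plate+y 0.03962956781693812 0.1213994846254147
tab -0.024248305846892675 0.12491350464448073
tab 0.017770190480428064 0.12494495662627425
tab -0.021901581936249002 0.11909575009237511
tab 0.02255187515049571 0.11913045448093601
dock 0.06552155075267621 0.14556223781909455
dock -0.06347989375962387 0.14637361386657466
```

The pocket is clear: the socket mouth is at crop (228,455) and the plate edge is about 17 mm beyond it. The socket is at (0.5446, −0.1072), yaw −14.1°, and the shutter is fully open. Now the battery.

```bash
python3 -m creep '[-0.009,0.036,0.01,-0.09,0.0854, -0.018,0.072,0.02,-0.183,0.0854, -0.027,0.108,0.02,-0.183,0.0854, -0.036,0.144,0.02,-0.183,0.0854, -0.045,0.18,0.02,-0.183,0.0854, -0.054,0.216,0.02,-0.183,0.0854, -0.063,0.252,0.02,-0.183,0.0854, -0.07,0.287,0.02,-0.183,0.0854, -0.07,0.287,0.02,-0.183,0.0854, -0.07,0.287,0.02,-0.183,0.0854]'
cat > f.py <<'E'
from h import *
np.set_printoptions(precision=4,suppress=True)
im,K,E=shot("wrist"); save("wrist2.png",im); np.savez("w2.npz",K=K,E=E)
for t,z in dict(battery_top=.11,battery=0).items():
    for r in bot.place_of("wrist",t)[:1]: u=px(r["centre"]); print(t,r["score"],u,atz(u,K,E,z))
print(bot.get_obs()["eef_pos"])
E
python3 f.py
```

```text
clock: 6.38
eef_pos: [0.4508, 0.2972, 0.2569]
tool_rot: [0.84, 0.542, -0.0, 0.0]
ft_force: [0.1, 0.9, 1.4]
grip_width: 0.0851
grasp_force: 0.0
battery_top 0.75 [279.888 248.892] [0.4285 0.2486 0.11  ]
battery 0.82 [278.992 214.116] [0.4254 0.2449 0.    ]
[0.4517 0.2946 0.2572]
```

View pics/wrist2.png

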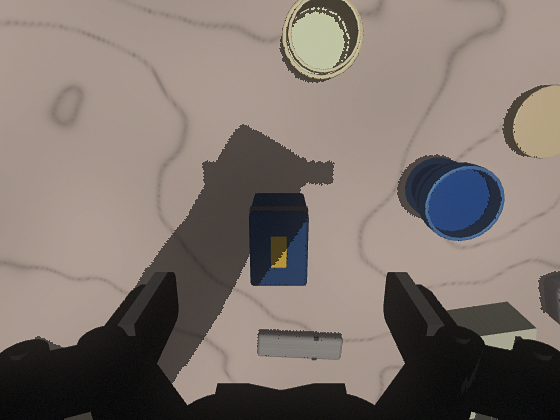

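The pack fills wrist pixels about (250..307, 208..286), square to the gripper with its centre near (279,248). Nothing is in the fingers' way; the tweezers case at (300,345) is low and off to the side.

```bash
python3 -m creep '[-0.012,-0.023,0,0,0.0854, -0.0235,-0.0455,-0.02,0,0.0854, -0.0235,-0.0455,-0.055,0,0.0854, -0.0235,-0.0455,-0.09,0,0.0854, -0.0235,-0.0455,-0.125,0,0.0854, -0.0235,-0.0455,-0.155,0,0.0854, -0.0235,-0.0455,-0.18,0,0.0854, -0.0235,-0.0455,-0.19,0,0.0854, -0.0235,-0.0455,-0.19,0,0.0854]'
python3 -m creep '[0,0,0,0,0.06, 0,0,0,0,0.05, 0,0,0,0,0.04, 0,0,0,0,0.04, 0,0,0,0,0.04, 0,0,0,0,0.04, 0,0,0,0,0.04]'
```

```text
clock: 7.28
eef_pos: [0.4265, 0.2477, 0.0651]
tool_rot: [0.842, 0.54, -0.003, -0.0]
ft_force: [-0.5, 0.4, -0.7]
grip_width: 0.0856
grasp_force: 0.0
clock: 7.87
eef_pos: [0.4294, 0.251, 0.0695]
tool_rot: [0.841, 0.541, 0.002, 0.0]
ft_force: [-1.0, 0.3, 6.6]
grip_width: 0.0509
grasp_force: 62.7
```

```bash
python3 -m creep '[0,0,0.02,0,0.04, 0,0,0.055,0,0.04, 0,0,0.09,0,0.04, 0.008,-0.024,0.12,0,0.04, 0.018,-0.056,0.13,0,0.04, 0.028,-0.088,0.13,0.04,0.04, 0.039,-0.12,0.13,0.08,0.04, 0.05,-0.152,0.13,0.12,0.04, 0.06,-0.184,0.13,0.15,0.04, 0.07,-0.216,0.13,0.183,0.04]'
python3 -m creep '[0.01,-0.032,0,0,0.04, 0.021,-0.064,0,0,0.04, 0.031,-0.095,0,0,0.04, 0.039,-0.119,0,0,0.04, 0.0445,-0.134,0,0,0.04, 0.0463,-0.14,-0.01,0,0.04, 0.0463,-0.14,-0.025,0,0.04, 0.0463,-0.14,-0.04,0,0.04, 0.0463,-0.14,-0.05,0,0.04, 0.0463,-0.14,-0.05,0,0.04]'
cat > g.py <<'E'
from h import *
np.set_printoptions(precision=4,suppress=True)
S={c:shot(c) for c in ["wrist","scene","side"]}
for t in ["battery","battery_top"]:
    rs=[]
    for c in S:
        for r in bot.place_of(c,t)[:1]:
            u=px(r["centre"]); rs.append(ray(u,*S[c][1:])); print(t,c,round(r["score"],2),u.round())
    if len(rs)>1: print(tri(rs))
a=cv2.resize(S["scene"][0][120:240,160:290],None,fx=3,fy=3,interpolation=cv2.INTER_CUBIC)
b=cv2.resize(S["side"][0][110:230,235:365],None,fx=3,fy=3,interpolation=cv2.INTER_CUBIC)
save("hov.png",np.hstack([a,b]))
o=[bot.get_obs() for _ in range(1)][0]; print(o["eef_pos"],o["clock"],o["grip_width"],o["ft_force"])
E
python3 g.py
```

```text
clock: 8.7
eef_pos: [0.4982, 0.0325, 0.1979]
tool_rot: [0.788, 0.616, 0.0, 0.0]
ft_force: [0.4, 0.8, -2.2]
grip_width: 0.0513
grasp_force: 63.5
clock: 9.53
eef_pos: [0.5419, -0.1049, 0.1442]
tool_rot: [0.788, 0.616, -0.002, -0.002]
ft_force: [-1.2, 0.6, -3.0]
grip_width: 0.0515
grasp_force: 63.5
battery wrist 0.83 [275. 230.]
battery side 0.7 [296. 175.]
(array([ 0.5384, -0.1115,  0.0678]), [2.1, 2.1])
battery_top wrist 0.57 [283. 340.]
battery_top scene 0.75 [212. 154.]
battery_top side 0.92 [296. 138.]
(array([ 0.5436, -0.1037,  0.194 ]), [1.9, 3.5, 1.8])
[ 0.5447 -0.106   0.148 ] 9.9833 0.05141659517450227 [ 0.4959  0.9281 -2.519 ]
```

View pics/hov.png

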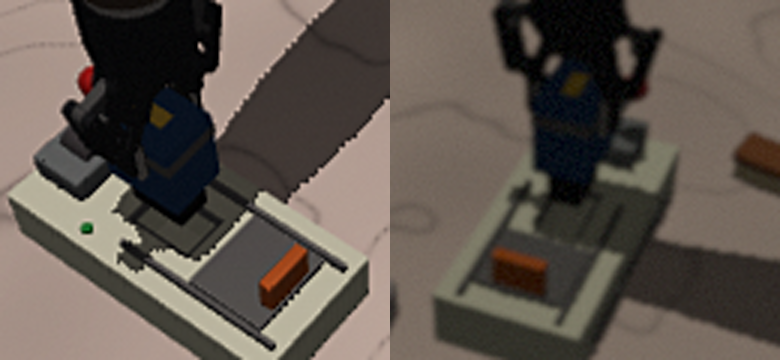

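The pack hangs above the socket, square to it: foot at about (195,210) in the left crop, mouth at (185,228). Descending slowly with force checks.

```bash
python3 -m creep '[0,0,-0.01,0,0.04, 0,0,-0.018,0,0.04, 0,0,-0.024,0,0.04, 0,0,-0.029,0,0.04, 0,0,-0.033,0,0.04, 0,0,-0.033,0,0.04]'
```

```text
clock: 10.48
eef_pos: [0.5454, -0.1038, 0.1139]
tool_rot: [0.788, 0.616, 0.002, -0.001]
ft_force: [2.7, 5.2, -0.9]
grip_width: 0.0515
grasp_force: 64.6
```

```bash
python3 -m creep '[0,0,-0.003,0,0.04, 0,0,-0.006,0,0.04, 0,0,-0.006,0,0.04]'
```

```text
clock: 10.73
eef_pos: [0.5453, -0.1037, 0.1077]
tool_rot: [0.788, 0.616, 0.002, -0.001]
ft_force: [3.2, 4.9, -2.3]
grip_width: 0.0513
grasp_force: 64.4
```

```bash
python3 -m creep '[0.0005,0.001,-0.004,0,0.04, 0.001,0.002,-0.008,0,0.04, 0.001,0.002,-0.012,0,0.04, 0.001,0.002,-0.016,0,0.04, 0.001,0.002,-0.016,0,0.04]'
```

```text
clock: 11.15
eef_pos: [0.5451, -0.1033, 0.091]
tool_rot: [0.788, 0.616, 0.0, -0.001]
ft_force: [2.8, 3.9, -5.6]
grip_width: 0.0511
grasp_force: 64.1
```

```bash
python3 -m creep '[0,0,-0.003,0,0.04, 0,0,-0.006,0,0.04, 0,0,-0.008,0,0.04, 0,0,-0.010,0,0.04, 0,0,-0.010,0,0.04]'
```

```text
clock: 11.57
eef_pos: [0.5454, -0.1032, 0.0885]
tool_rot: [0.788, 0.615, 0.002, 0.001]
ft_force: [-11.7, 8.6, 33.8]
grip_width: 0.0516
grasp_force: 68.1
```

```bash
sed -i 's/hov/home/' g.py; python3 g.py
```

```text
battery wrist 0.55 [279. 230.]
battery scene 0.88 [221. 200.]
battery side 0.75 [294. 189.]
(array([ 0.5433, -0.1065,  0.0218]), [0.8, 0.6, 0.3])
battery_top wrist 0.75 [281. 343.]
battery_top scene 0.84 [213. 173.]
battery_top side 0.9 [296. 156.]
(array([ 0.5436, -0.1113,  0.1281]), [2.5, 1.3, 1.3])
[ 0.5454 -0.1032  0.0885] 12.0167 0.051682679988295656 [-11.5852   8.8048  33.6543]
```

View pics/home.png

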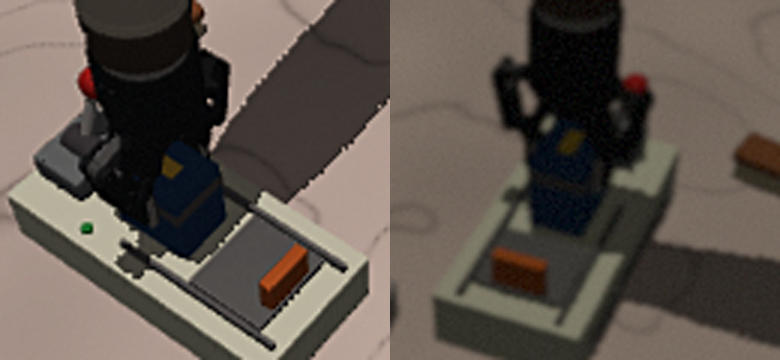

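```bash
python3 -m creep '[0,0,0.006,0,0.04, 0,0,0.006,0,0.07, 0,0,0.006,0,0.0854, 0,0,0.006,0,0.0854, 0,0,0.006,0,0.0854, 0,0,0.03,0,0.0854, 0,0,0.065,0,0.0854, 0,0,0.075,0,0, 0,0,0.075,0,0, 0,0,0.075,0,0]'
python3 -m creep '[0,0,0,0,0, 0,0,0,0,0, 0,0,-0.006,0,0, 0,0,-0.012,0,0, 0,0,-0.018,0,0, 0,0,-0.023,0,0, 0,0,-0.026,0,0, 0,0,-0.026,0,0]'
```

```text
clock: 12.85
eef_pos: [0.5456, -0.1044, 0.1572]
tool_rot: [0.788, 0.615, 0.0, 0.0]
ft_force: [0.5, -0.7, -0.3]
grip_width: 0.052
grasp_force: 0.0
clock: 13.52
eef_pos: [0.5445, -0.1039, 0.13]
tool_rot: [0.788, 0.615, -0.001, -0.001]
ft_force: [0.1, -0.1, 0.4]
grip_width: 0.0002
grasp_force: 0.0
```

```bash
python3 -m creep '[0,0,-0.002,0,0, 0,0,-0.004,0,0, 0,0,-0.006,0,0, 0,0,-0.008,0,0, 0,0,-0.008,0,0]'
```

```text
clock: 13.93
eef_pos: [0.5461, -0.1042, 0.129]
tool_rot: [0.788, 0.615, 0.002, 0.002]
ft_force: [-10.1, 1.3, 27.2]
grip_width: -0.0003
grasp_force: 13.3
```

The closed fingers meet the pack's top at z ≈ 0.128–0.129 under 27 N, so it is home. Now the toggle: approach from its −x side.

```bash
python3 -m creep '[0,0,0.03,0,0, 0,0,0.065,0,0, -0.03,-0.025,0.065,0,0, -0.06,-0.051,0.065,0,0, -0.091,-0.077,0.065,0,0, -0.091,-0.077,0.065,0,0, -0.091,-0.077,0.035,0,0, -0.091,-0.077,0.01,0,0, -0.091,-0.077,-0.004,0,0, -0.091,-0.077,-0.004,0,0]'
python3 -m creep '[0.008,-0.002,0,0,0, 0.016,-0.004,0,0,0, 0.024,-0.006,0,0,0, 0.032,-0.008,0,0,0, 0.032,-0.008,0,0,0]'
```

```text
clock: 14.77
eef_pos: [0.4521, -0.1801, 0.1164]
tool_rot: [0.788, 0.615, -0.001, -0.003]
ft_force: [-0.5, 0.1, 1.1]
grip_width: -0.0001
grasp_force: 0.0
clock: 15.18
eef_pos: [0.4894, -0.1898, 0.1203]
tool_rot: [0.788, 0.616, 0.001, 0.002]
ft_force: [-0.2, -0.8, -0.0]
grip_width: 0.0001
grasp_force: 0.0
```

```bash
python3 -m creep '[0.006,-0.0015,0,0,0, 0.012,-0.003,0,0,0, 0.018,-0.0045,0,0,0, 0.024,-0.006,0,0,0, 0.030,-0.0075,0,0,0, 0.035,-0.009,0,0,0, 0.035,-0.009,0,0,0]'
```

```text
clock: 15.77
eef_pos: [0.5223, -0.1982, 0.1189]
tool_rot: [0.788, 0.615, 0.0, 0.0]
ft_force: [0.2, 0.6, 0.4]
grip_width: 0.0002
grasp_force: 0.0
```

```bash
python3 -m creep '[0.004,-0.001,0,0,0, 0.008,-0.002,0,0,0, 0.012,-0.003,0,0,0, 0.015,-0.004,0,0,0, 0.015,-0.004,0,0,0]'
cat > k.py <<'E'
from h import *
S={c:shot(c) for c in ["scene","side"]}
rs=[]
for c in S:
    im=S[c][0].astype(int); m=(im[...,0]>70)&(im[...,0]>2.5*im[...,1])&(im[...,0]>2.5*im[...,2])
    n,l,st,ce=cv2.connectedComponentsWithStats(m.astype(np.uint8))
    k=[i for i in range(1,n) if st[i,4]>8 and ce[i,1]<(170 if c=="scene" else 160)]
    print(c,[(ce[i].round(1),st[i,4]) for i in k])
    if k: rs.append(ray(ce[max(k,key=lambda i:st[i,4])],*S[c][1:]))
if len(rs)>1: print(tri(rs))
import sys
a=cv2.resize(S["scene"][0][100:240,150:290],(420,420),interpolation=cv2.INTER_CUBIC)
b=cv2.resize(S["side"][0][110:230,245:350],(368,420),interpolation=cv2.INTER_CUBIC)
save(sys.argv[1],np.hstack([a,b]))
E
python3 k.py tog.png
```

```text
clock: 16.18
eef_pos: [0.5239, -0.1986, 0.1186]
tool_rot: [0.788, 0.615, -0.008, -0.01]
ft_force: [-31.7, 9.3, 22.0]
grip_width: 0.0001
grasp_force: 16.6
scene []
side []
```

View pics/tog.png

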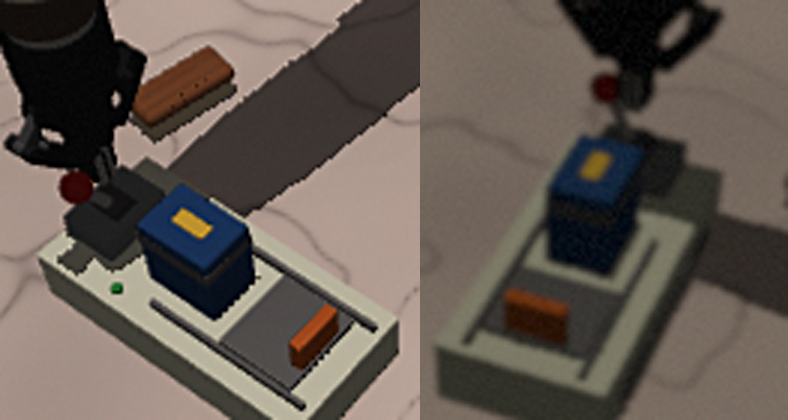

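The toggle is leaning fully over against its stop (ball at crop (76,187)), and the pack's body sits flush on the dock. Backing off, then a final check.

```bash
python3 -m creep '[-0.02,0.005,0,0,0, -0.035,0.009,0,0,0, -0.06,0.015,0.02,0,0, -0.07,0.017,0.06,0,0, -0.07,0.05,0.10,0,0, -0.07,0.08,0.12,0,0, -0.07,0.11,0.12,0,0, -0.07,0.11,0.12,0,0]'
sed -i 's/>70/>50/' k.py; python3 k.py fin.png
```

```text
clock: 16.95
eef_pos: [0.4679, -0.0881, 0.2425]
tool_rot: [0.787, 0.617, 0.003, 0.002]
ft_force: [0.2, -0.4, -0.4]
grip_width: 0.0
grasp_force: 0.0
scene [(array([174.8, 161.3]), np.int32(80))]
side [(array([297.6, 133.9]), np.int32(31))]
(array([ 0.54964451, -0.20616731,  0.13246118]), [0.3, 0.3])
```

View pics/fin.png

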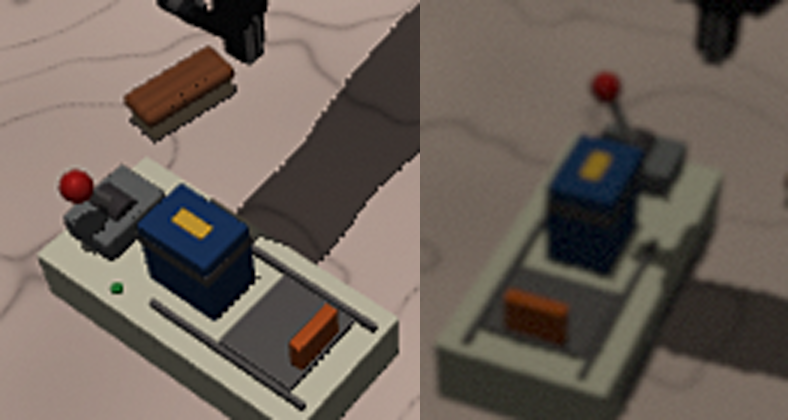

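```bash
python3 -c "
from workcell import bot
print(bot.job_done())"
```

```text
the job is handed in; nothing more can be done
None
```

I handed the job in after about 17 s of robot time, with no verdict returned: the shutter is fully open, the pack is plugged in fully home, the red toggle is pushed to its stop, and I saw no contact with the other bathroom things.

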